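# Clear the swing and shut the supply cabinet on its catch

## Task

One of the three wine bottles has been left standing in the swing of the open red cabinet door. Lift or slide that bottle out, without hitting the cabinet or door with it, and leave it standing upright near the middle of the round cork mat; then gently push the door shut, without slamming it, until it has snapped fully home on its catch. Leave the other two bottles, the heat gun and the label roll where they are, knock nothing over and do not let the door run into a bottle.

Things in the scene. Friction and masses are not known exactly. Their poses are not given: they have to be found in the camera images.
- cabinet: grey steel supply cabinet standing fixed on the bench, 200 deep (x) by 300 wide (y) by 170 high, its open front facing -x of its own frame. Origin: centre of its underside, x from front to back, z up. The red door hangs on it. A sprung roller catch is hidden inside, at the top of the front, 30 mm in from the side away from the hinge
- door (a joint): angle of the red door, rad: 0 = shut at its stop, seated on the catch; grows as it swings out to -x of the cabinet (1.57 straight out, 1.9 most). 0.9 kg; hinge friction 0.05 N m, damped, stays where left. The catch is met at about 0.10 and resists to about 0.04 (5 to 8 N, pushed 165 mm from the hinge), then pulls the door to 0; short of that it stays ajar
- door_hinge (a point): on the hinge axis, 88 mm above the bench, fixed in the door: y from free edge to hinge along the outer face, x into the door (shut: parallel to the cabinet's axes). From the cabinet's origin it lies at x -116, y +140 mm. The outer face contains the hinge axis; the flat panel is 280 wide, 15 thick (behind that face), from 12 to 164 mm above the bench
- door_handle (a point): middle of the upright steel bar handle on the door's outer face: 235 mm from the hinge, 35 mm out from the face, 102 mm above the bench; the bar is 90 mm long and its feet stand on the door. Between handle and hinge the face is bare
- bottle_green: half bottle of wine, upright, corked: body 62 mm across up to 135 mm high, shoulder, straight neck 29 mm across from 178 to 226 mm, cork to 240 mm; 0.55 to 0.9 kg; green glass, blue label with a white band, red foil on the neck. Origin: centre of its underside, z up. Which bottle stands in the door's swing varies; the others stand by the open door's outer face and by the cabinet's other front corner
- bottle_amber: half bottle of wine, upright, corked: body 62 mm across up to 135 mm high, shoulder, straight neck 29 mm across from 178 to 226 mm, cork to 240 mm; 0.55 to 0.9 kg; amber glass, orange label with a white band, brass-coloured foil. Origin: centre of its underside, z up. Which bottle stands in the door's swing varies; the others stand by the open door's outer face and by the cabinet's other front corner
- bottle_dark: half bottle of wine, upright, corked: body 62 mm across up to 135 mm high, shoulder, straight neck 29 mm across from 178 to 226 mm, cork to 240 mm; 0.55 to 0.9 kg; nearly black brown glass, white label, dark grey foil. Origin: centre of its underside, z up. Which bottle stands in the door's swing varies; the others stand by the open door's outer face and by the cabinet's other front corner
- mat: round cork mat, 130 mm in diameter, 4 mm thick, fixed flat on the bench. Origin: centre of its underside; a bottle standing on it has its origin 4 mm higher
- heat_gun: yellow cordless heat gun lying on its side on the bench, 60 mm high, barrel 210 mm long along its x axis (60 mm behind to 150 mm ahead of its origin), handle 160 mm long to its -y. Origin: under the barrel. Leave it alone
- label_roll: white roll of labels standing on end on top of the cabinet, 90 mm in diameter, 60 mm high. Origin: centre of its underside. Leave it alone
Not all that is in view belongs to the job. What is shaped like the bottle_amber but purple is not meant.

How it is judged:
By the outcome, as a careful person would: the job done as asked, in the order asked, and still so for the second after the job is handed in, with the robot touching nothing.
It also fails if it takes over 64 s, if anything falls off the work surface, if the arm or the gripper's body presses on something with over 40 N, if the wrist force passes 120 N, or if a joint passes its speed limit or range.

## Robot

A 6-joint arm with a two-finger parallel gripper is mounted at the origin on the work surface. World frame = base frame: x ahead of the robot, y to its left, z up, the work surface at z = 0. Lengths are in m, angles in degrees, forces in N, time in s.
With the tool pointing down it reaches from about 0.4 to 0.825 m from the base axis. Payload 7 kg.
Tool frame: the origin (TCP) lies midway between the tips of the shut fingers; the grasp point (between the pads) lies 19 mm behind it; z points along the fingers, y is the line along which they close (so a half turn about z gives the same grasp; the last joint's range is limited). The gripper opens to 88 mm and grips with 3 to 60 N. Pads are 19 mm wide; open, the fingers measure 130 mm over their backs; the gripper's body (78 mm by 193 mm) begins 47 mm behind the grasp point.
Start: joints at [-56.488, 20.546, 0.682, 0, -70.136, -16.507], TCP at [0.197, -0.645, 0.227] pointing down, gripper open.
Joint ranges: [-176.03, 176.03], [-82.01, 121.73], [-58.28, 71.71], [-173.87, 95.51], [-174.79, -0.11], [-173.66, 173.66]. Speed limits (degrees/s): [136.94, 136.94, 172.46, 180, 180, 180].

## Interface

Orientations are given as a 3x3 rotation matrix whose columns are the frame's x, y, z axes.
In Python, from rig import robot gives the robot as it stands. Calls block until the motion is done:
- robot.goto(position, orientation): joint-space move of the TCP to a pose.
- robot.servo_line(position, ori=None, speed=0.15): straight line of the TCP; ori=None keeps the orientation; speed is the mean speed in m/s.
- robot.movej(angles): joint-space move.
- robot.move_gripper(opening): opening from 0.0 (shut) to 1.0 (fully open); the grip force is fixed at half the most; returns when the fingers have stopped.
- robot.dwell(seconds).
- robot.ik(position, orientation): joint angles nearest the present ones, or None.
- robot.grab_frame(name): name is "scene" or "top" or "wrist"; returns (picture, depth): 480x640x3 uint8, red, green, blue; 480x640 float32, m along the optical axis (not along the pixel's ray), 0 where there is no reading.
- robot.camera_info(name): a dict with "vfov" (degrees; the focal length in pixels is half the picture's height over the tangent of half this angle, whatever the lens; pixels are square), "cx", "cy" (the principal point, pixels), "view" (4x4, takes a point from world to camera coordinates); the wrist camera has in their place "T_tool_cam" (4x4, takes a point from camera to tool coordinates, whose origin is the TCP and whose axes are the flange's). Camera axes: x right, y down, z forward; pixel columns grow to the right and rows downward; lengths in m; the calibration is good to about 2 mm. A picture is of the moment at which its call begins: read the wrist's pose just before it. camera_info takes no time and is no camera call.
A pose or a line that the arm cannot do raises robot.Unreachable and nothing moves.
- robot.job_done(): hands the job in; it is judged then, once.
Readings, each from a call of its own:
- robot.read_t(): time.
- robot.read_qpos(): joint angles.
- robot.read_qvel(): joint speeds.
- robot.read_effort(): joint torques, N m.
- robot.read_position(): TCP position.
- robot.read_tcp_rot(): TCP orientation.
- robot.read_force(): force on the tool from outside, world axes, zero at the start.
- robot.read_ft_torque(): the same for the moment, N m.
- robot.read_grip_width(): opening from 0.0 (shut) to 1.0 (fully open).
- robot.read_finger_force(): force on a finger pad.
Only numpy, scipy, OpenCV 4.12 (cv2) and the standard library are available. Lean on these libraries where they do the work, as an engineer would, in place of code of your own. Each camera call takes 0.05 s, during which the arm holds its last target. There are 200 camera calls.

## Working session

There is one attempt and no reset: what is moved stays moved. The work goes in short steps, each a Python script; the robot and the scene stay as the last script left them, time stands still between calls to the robot, and variables do not carry over. Pictures are saved under pics/ and viewed, at most 10 in all, crops included, and the job is handed in when it is done.

```bash
mkdir -p pics; ls; cat > h.py <<'E'
import numpy as np, cv2
from rig import robot
def cam(n):
    i=robot.camera_info(n); f=240/np.tan(np.radians(i['vfov']/2)); return i,f
def world(n,d,i,f,V=None):
    "HxWx3 world points from depth (fixed cams)"
    v,u=np.mgrid[0:480,0:640]
    P=np.stack([(u-i['cx'])/f*d,(v-i['cy'])/f*d,d],-1)
    T=np.linalg.inv(np.array(i['view'])) if V is None else V
    return P@T[:3,:3].T+T[:3,3]
E
python3 - <<'E'
from h import *
for n in ('scene','top'):
    p,d=robot.grab_frame(n); i,f=cam(n); print(n,i,f)
    np.savez(n,p=p,d=d); cv2.imwrite(f'pics/{n}0.png',p[...,::-1])
print(robot.read_t())
E
```

```text
pics
scene {'vfov': 55.69484949523314, 'cx': 319.9020375013249, 'cy': 238.19373634010404, 'view': array([[-0.31276264,  0.94980899, -0.00651277,  0.13913249],
       [ 0.90605012,  0.2962815 , -0.30214309, -0.51934952],
       [-0.28504861, -0.10039996, -0.95324033,  1.38675444],
       [ 0.        ,  0.        ,  0.        ,  1.        ]])} 454.28866124938247
top {'vfov': 44.13053654153999, 'cx': 314.5622067207125, 'cy': 243.11616993373298, 'view': array([[ 0.01737492, -0.9998325 ,  0.00575119,  0.0324928 ],
       [-0.98987915, -0.01801165, -0.14076521,  0.5911596 ],
       [ 0.14084522, -0.0032472 , -0.9900263 ,  1.31119461],
       [ 0.        ,  0.        ,  0.        ,  1.        ]])} 592.0780930876937
0.1
```

View pics/scene0.png

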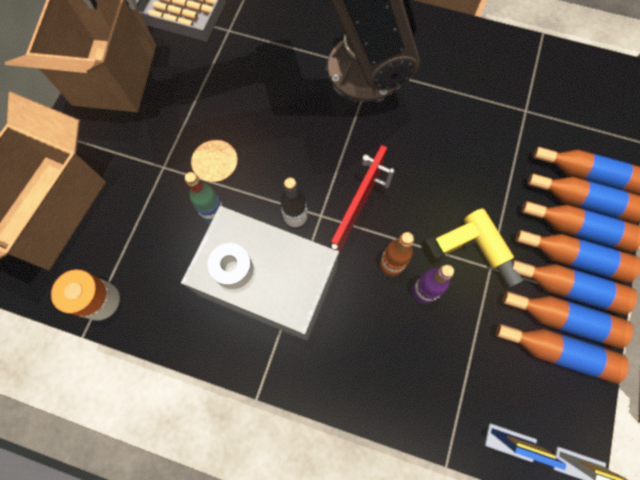

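View pics/top0.png

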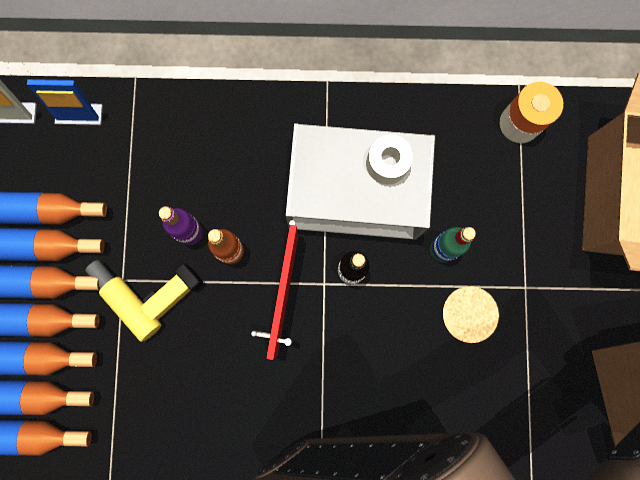

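The dark bottle (top 353,265; cork 359,260) stands in the door's swing. Green is at (455,243), amber at (226,245), the purple decoy at (180,225), the mat at (471,314). The door's hinge is at (292,224) and its free edge at (271,357).

```bash
cat >> h.py <<'E'
def ray(n,uv,z,V=None):
    i,f=cam(n); T=np.linalg.inv(np.array(i['view'])) if V is None else V
    r=T[:3,:3]@np.array([(uv[0]-i['cx'])/f,(uv[1]-i['cy'])/f,1]); return T[:3,3]+r*(z-T[2,3])/r[2]
E
python3 - <<'E'
from h import *
W={}
for n in ('top','scene'):
    z=np.load(n+'.npz'); p,d=z['p'],z['d']; i,f=cam(n); P=world(n,d,i,f)
    hsv=cv2.cvtColor(p,cv2.COLOR_RGB2HSV)
    X,Y,Z=P[...,0],P[...,1],P[...,2]
    # cork tops from depth
    m=((Z>.228)&(Z<.25)&(X>.3)&(X<.95)&(abs(Y)<.42)&(d>0)).astype(np.uint8)
    k,l,s,c=cv2.connectedComponentsWithStats(m)
    for j in range(1,k):
        if 12<s[j,4]<3000: print(n,'tip',c[j].round(1),s[j,4],ray(n,c[j],.238).round(3),np.median(P[l==j],0).round(3))
    red=((hsv[...,0]<6)|(hsv[...,0]>174))&(hsv[...,1]>150)&(hsv[...,2]>90)&(abs(Z-.164)<.012)
    q=P[red]; print('door',len(q)); r=cv2.minAreaRect(q[:,:2].astype(np.float32)); print(cv2.boxPoints(r).round(3).tolist(),np.median(q[:,2]))
    g=(hsv[...,1]<40)&(abs(Z-.17)<.012)&(X>.5)&(abs(Y)<.45)
    k,l,s,c=cv2.connectedComponentsWithStats(g.astype(np.uint8)); j=1+s[1:,4].argmax(); q=P[l==j]; r=cv2.minAreaRect(q[:,:2].astype(np.float32)); print('cab',r,cv2.boxPoints(r).round(3).tolist(),np.median(q[:,2]))
    cork=(hsv[...,0]>8)&(hsv[...,0]<28)&(hsv[...,1]>60)&(hsv[...,2]>110)&(Z<.02)&(Z>-.02)&(X>.3)&(X<.8)&(abs(Y)<.5)
    k,l,s,c=cv2.connectedComponentsWithStats(cork.astype(np.uint8)); j=1+s[1:,4].argmax(); print('mat',c[j],ray(n,c[j],.004),s[j,4],np.ptp(P[l==j],axis=0))
E
```

```text
top tip [390.6 156.5] 990 [ 0.74  -0.105  0.238] [ 0.74  -0.106  0.23 ]
top tip [165.1 213.2] 139 [0.616 0.338 0.238] [0.617 0.337 0.239]
top tip [468.  233.9] 140 [ 0.586 -0.256  0.238] [ 0.586 -0.256  0.239]
top tip [214.2 236. ] 136 [0.573 0.24  0.238] [0.573 0.24  0.239]
top tip [357.9 260.5] 134 [ 0.53  -0.041  0.238] [ 0.53  -0.041  0.24 ]
door 1022
[[0.32899999618530273, 0.13199999928474426], [0.6050000190734863, -0.25699999928474426], [0.7749999761581421, -0.13699999451637268], [0.49900001287460327, 0.25200000405311584]] 0.16343106033926458
cab ((0.718632698059082, -0.05109141767024994), (0.30071768164634705, 0.2022092491388321), 86.12712097167969) [[0.6079999804496765, -0.1940000057220459], [0.8090000152587891, -0.20800000429153442], [0.8299999833106995, 0.09200000017881393], [0.628000020980835, 0.10599999874830246]] 0.1697641197954245
mat [470.67485739 314.68363317] [ 0.43523707 -0.32109112  0.004     ] 2279 [0.12954683 0.13149655 0.01952747]
scene tip [190.5 178.2] 110 [ 0.588 -0.257  0.238] [ 0.588 -0.256  0.24 ]
scene tip [289.2 183.8] 108 [ 0.532 -0.042  0.238] [ 0.533 -0.041  0.239]
scene tip [406.2 238.5] 115 [0.575 0.239 0.238] [0.575 0.239 0.239]
scene tip [227.8 263.4] 948 [ 0.745 -0.104  0.238] [ 0.744 -0.106  0.23 ]
scene tip [446.2 271.3] 122 [0.619 0.337 0.238] [0.619 0.337 0.239]
door 711
[[0.33500000834465027, 0.12200000137090683], [0.609000027179718, 0.08100000023841858], [0.6119999885559082, 0.09600000083446503], [0.3370000123977661, 0.13699999451637268]] 0.163622382184343
cab ((0.7178754210472107, -0.05239708721637726), (0.3015459477901459, 0.20101423561573029), 86.21622467041016) [[0.6079999804496765, -0.19599999487400055], [0.8080000281333923, -0.20900000631809235], [0.828000009059906, 0.09099999815225601], [0.628000020980835, 0.10499999672174454]] 0.169814661392931
mat [213.46555966 160.79458795] [ 0.43680498 -0.32099288  0.004     ] 1626 [0.14491867 0.13696212 0.01975601]
```

Measurements agree across the two views: dark bottle at (0.531,-0.041), mat at (0.436,-0.321), hinge at (0.612,0.096), door at about 1.65 rad. Next is the neck grasp from above.

```bash
cat >> h.py <<'E'
def down(a):
    "tool pointing down, tool y along world angle a (rad)"
    y=np.array([np.cos(a),np.sin(a),0]); z=np.array([0,0,-1.]); return np.stack([np.cross(y,z),y,z],1)
def st(s): print(s,'t',round(robot.read_t(),2),'p',np.round(robot.read_position(),4),'F',np.round(robot.read_force(),1),'w',round(robot.read_grip_width(),3))
E
python3 - <<'E'
from h import *
print(np.round(robot.read_tcp_rot(),2).tolist())
p0=np.array(robot.read_position())
q0=np.array(robot.read_qpos())
best=min((np.ptp([robot.ik([.531,-.041,z],down(a))[5] for z in(.3,.186)])+abs(robot.ik([.531,-.041,.3],down(a))[5]),a) for a in (np.pi/2,-np.pi/2) if robot.ik([.531,-.041,.3],down(a)) is not None)
R=down(best[1]); print(best)
robot.servo_line(p0+[0,0,.09],speed=.2)
robot.goto([.531,-.041,.31],R); st('above')
robot.servo_line([.531,-.041,.186],R,speed=.12); st('at')
robot.move_gripper(0.); st('grip'); print(robot.read_finger_force())
robot.servo_line([.531,-.041,.216],R,speed=.05); st('lift')
robot.dwell(.2); print(robot.read_grip_width(), robot.read_force())
for n in ('scene',):
    p,d=robot.grab_frame(n); cv2.imwrite('pics/s1.png',p[60:360,100:500,::-1])
E
```

```text
[[-0.96, -0.29, -0.0], [-0.29, 0.96, 0.0], [0.0, 0.0, -1.0]]
(np.float64(73.3068222520284), -1.5707963267948966)
above t 3.15 p [ 0.531  -0.0416  0.31  ] F [-0.2  1.2  0.1] w 1.004
at t 4.33 p [ 0.5315 -0.041   0.1867] F [ 0.   0.6 -0.6] w 0.998
grip t 5.32 p [ 0.531  -0.0411  0.186 ] F [ 0.5 -1.5 -0.1] w 0.311
29.9999437504448
lift t 6.07 p [ 0.5308 -0.041   0.2158] F [ 0.8 -0.3 -6.6] w 0.314
0.3143580205016948 [ 0.34633741  0.06566961 -6.06977813]
```

View pics/s1.png

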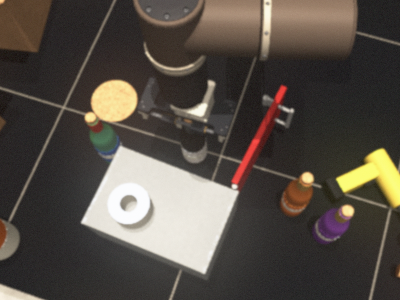

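The crop shows the dark bottle hanging upright in the gripper (crop 193,150), with nothing else disturbed. The grip width is 27.6 mm and the load about 6 N, so I'm carrying it to the mat.

```bash
python3 - <<'E'
from h import *
R=down(-np.pi/2)
robot.servo_line([.436,-.321,.218],R,speed=.12); robot.dwell(.3); st('over')
robot.servo_line([.436,-.321,.195],R,speed=.04)
z=.195
while z>.187:
    z-=.001; robot.servo_line([.436,-.321,z],R,speed=.02); f=robot.read_force()[2]
    if f>-3: break
robot.dwell(.1); st('down')
robot.move_gripper(.75); st('open')
robot.servo_line([.436,-.321,.30],R,speed=.12)
# verify placement + plan the door
p,d=robot.grab_frame('scene'); i,f=cam('scene'); P=world('scene',d,i,f); cv2.imwrite('pics/s2.png',p[60:360,100:500,::-1])
C=np.array([.6116,.0955])
def tool(th,r,off):
    b=np.radians(-93.85)          # free-edge direction when shut
    e=np.array([np.cos(b-th),np.sin(b-th)]); n=np.array([e[1],-e[0]])
    return C+r*e, n, b-th
for th in (1.65,0.8,0):
    c,n,a=tool(th,.165,0); 
    print(th,c.round(3),n.round(2),[ (np.round(q,0).tolist() if q is not None else None) for q in (robot.ik([*(c+.03*n),.125],down(a+k)) for k in(0,np.pi))])
E
```

```text
over t 9.23 p [ 0.4361 -0.3209  0.218 ] F [ 0.3 -0.3 -7.5] w 0.31
down t 11.56 p [ 0.4364 -0.3213  0.1899] F [-1.4  0.9  5.3] w 0.314
open t 12.39 p [ 0.436 -0.321  0.189] F [-1.   0.6 -0.3] w 0.751
1.65 [0.448 0.12 ] [0.15 0.99] [[42.0, 7.0, -32.0, 0.0, -51.0, -50.0], [42.0, 7.0, -32.0, 0.0, -51.0, 130.0]]
0.8 [ 0.486 -0.011] [-0.65  0.76] [[26.0, 6.0, -33.0, 0.0, -51.0, 15.0], [26.0, 6.0, -33.0, 0.0, -51.0, -165.0]]
0 [ 0.601 -0.069] [-1.    0.07] [[13.0, 16.0, -20.0, 0.0, -54.0, 73.0], [13.0, 16.0, -20.0, 0.0, -54.0, -107.0]]
```

View pics/s2.png

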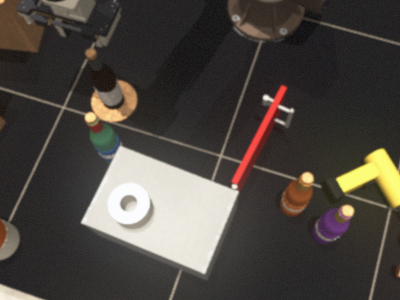

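The dark bottle stands upright on the mat (crop 110,97), and everything else looks unmoved. Next I push the door with the shut fingers at 165 mm from the hinge, turning the tool with the door.

```bash
cat >> h.py <<'E'
C=np.array([.6116,.0955])
def pose(th,off,z=.125,r=.165):
    a=np.radians(-93.85)-th; e=np.array([np.cos(a),np.sin(a)]); n=np.array([e[1],-e[0]])
    return np.array([*(C+r*e+off*n),z]),down(a),n
def doorang(name='top'):
    p,d=robot.grab_frame(name); i,f=cam(name); P=world(name,d,i,f); h=cv2.cvtColor(p,cv2.COLOR_RGB2HSV)
    m=((h[...,0]<6)|(h[...,0]>174))&(h[...,1]>150)&(h[...,2]>80)&(abs(P[...,2]-.164)<.008)&(np.hypot(P[...,0]-C[0],P[...,1]-C[1])<.3)
    q=P[m][:,:2].astype(np.float32)
    if len(q)<30: return None,p,P
    vx,vy,*_=cv2.fitLine(q,cv2.DIST_HUBER,0,.01,.01).ravel(); a=np.arctan2(vy,vx); a0=np.radians(-93.85)
    return ((a0-a+np.pi/4)%np.pi)-np.pi/4,p,P
E
python3 - <<'E'
from h import *
print('door',doorang()[0])
p,R,n=pose(1.65,.045,.32)
robot.goto(p,R); robot.move_gripper(0.); st('above')
p,R,n=pose(1.65,.045); robot.servo_line(p,R,speed=.1); f0=np.array(robot.read_force()); st('low')
p,R,n=pose(1.65,.016); robot.servo_line(p,R,speed=.05); st('near')
th=1.65
while th>.24:
    th-=.1; p,R,n=pose(th,.012); robot.servo_line(p,R,speed=.07)
    fn=(np.array(robot.read_force())-f0)[:2]@n
    print(round(th,2),round(fn,1),end=' | ')
    if fn>20: break
st('stop'); a,im,_=doorang('scene'); print('door',a); cv2.imwrite('pics/s3.png',im[60:360,100:500,::-1])
E
```

```text
door 1.6528154034226663
above t 17.05 p [0.4549 0.1641 0.32  ] F [-0.5 -0.3 -0.9] w 0.003
low t 19.15 p [0.4552 0.1643 0.1254] F [-0.2  0.3  0.7] w 0.009
near t 19.88 p [0.4509 0.1353 0.1251] F [ 0.2 -0.3  0.2] w 0.008
1.55 -0.2 | 1.45 -0.9 | 1.35 -0.3 | 1.25 -0.5 | 1.15 -0.1 | 1.05 0.3 | 0.95 -0.7 | 0.85 -0.1 | 0.75 -0.1 | 0.65 -1.2 | 0.55 -0.3 | 0.45 0.1 | 0.35 -0.1 | 0.25 -0.1 | 0.15 -0.4 | stop t 25.69 p [ 0.5638 -0.0629  0.1249] F [ 0.3  0.7 -0. ] w 0.004
door 0.0844105053752191
```

View pics/s3.png

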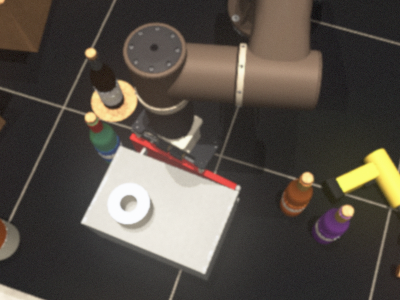

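The door has swung to about 0.1 rad (red strip at crop 135-235, 140-185), and the bottles are unmoved. Now a slow push through the catch.

```bash
python3 - <<'E'
from h import *
th=.15; f0=None
while th>-.08:
    th-=.01; p,R,n=pose(th,.012); robot.servo_line(p,R,speed=.02)
    robot.dwell(.05); fn=np.mean([np.array(robot.read_force())[:2]@n for _ in range(3)])
    print(round(th,3),round(fn,1),end=' | ')
    if th<.03 and fn>14 or fn>25: break
st('pushed'); print(doorang('scene')[0])
E
```

```text
0.14 0.0 | 0.13 -0.4 | 0.12 -0.0 | 0.11 -0.1 | 0.1 -0.0 | 0.09 -0.5 | 0.08 4.8 | 0.07 5.7 | 0.06 3.9 | 0.05 1.0 | 0.04 -0.5 | 0.03 -0.2 | 0.02 1.4 | 0.01 0.6 | -0.0 -0.2 | -0.01 3.3 | -0.02 8.7 | -0.03 15.2 | pushed t 31.14 p [ 0.5895 -0.069   0.1244] F [-15.1   3.4   8.5] w 0.004
0.0026200581401116807
```

```bash
python3 - <<'E'
from h import *
p,R,n=pose(0,.10); robot.servo_line(p,R,speed=.06)
p,R,n=pose(0,.10,.33); robot.servo_line(p,R,speed=.15)
q=robot.read_qpos(); robot.movej([45,*q[1:]]) ; robot.dwell(.5); st('clear')
for nme in('top','scene'):
    a,im,P=doorang(nme); print('door',a)
    m=((P[...,2]>.228)&(P[...,2]<.25)&(P[...,0]>.3)&(P[...,0]<.95)&(abs(P[...,1])<.42)).astype(np.uint8)
    k,l,s,c=cv2.connectedComponentsWithStats(m)
    print([np.median(P[l==j],0).round(3).tolist() for j in range(1,k) if s[j,4]>12])
    cv2.imwrite(f'pics/end_{nme}.png',im[...,::-1])
E
```

```text
clear t 35.92 p [0.4654 0.1939 0.3291] F [-0.3 -0.7 -0.4] w 0.009
door -0.00032190791671204977
[[0.743, -0.103, 0.23], [0.619, 0.339, 0.24], [0.586, -0.256, 0.239], [0.578, 0.236, 0.24], [0.435, -0.318, 0.243]]
door 0.00016243942673277445
[[0.439, -0.318, 0.242], [0.589, -0.256, 0.239], [0.575, 0.239, 0.239], [0.745, -0.106, 0.23], [0.619, 0.337, 0.239]]
```

View pics/end_top.png

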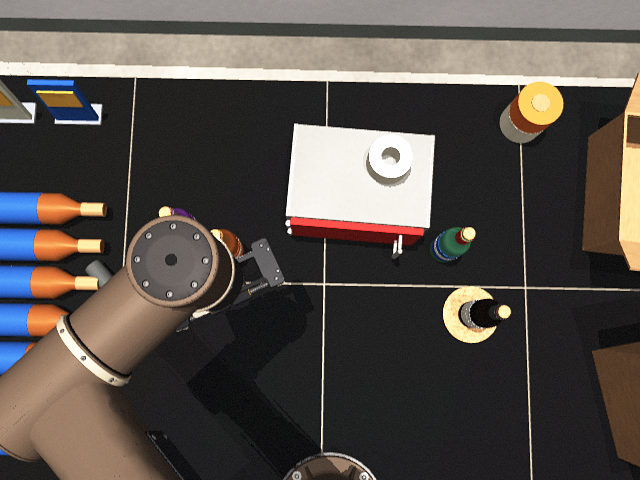

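The door is shut flush (red strip at 290-425, 220-240), the dark bottle stands on the mat (480,313), and the others are unmoved. I'm handing the job in.

```bash
python3 -c "
from rig import robot
print(robot.job_done())"
```

```text
the job is handed in; nothing more can be done
None
```

The dark bottle stands upright within about 4 mm of the mat's centre, the door is shut on its catch (measured at 0.000 rad), the other two bottles, the heat gun and the label roll were left where they were, and the job was handed in at about 36 s.

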